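# Load a glass dish on a sloped counting stand

### The job

Pick up the round glass dish and lay it in the round recess of the sloped counting stand, so that it lies flat on the floor of the recess, right way up, and let go. The dish is thin glass and the stand is pressure-sensitive: hold the dish with a light grip (under 50 N on each finger), carry it right way up, lower it into the recess in the fingers instead of dropping it, and keep any push on the stand's top under 30 N. Leave the other things where they are.

Things in the scene. Friction and masses are not known exactly. Their poses are not given: they have to be found in the camera images.
- round_dish: Covered round dish of thin amber glass, one rigid piece, lying flat on the bench: 60 mm diameter, 25 mm high (a raised face on the cover, look only, adds 1.5 mm), about 90 g. Origin: centre of its underside; z points out of the cover. More than 50 N on each finger would crack it; a grip of 20 N holds it well.
- round_stage: Sloped white top, 150 (x, up the slope) by 140 mm (y, level), of the stand with the round recess; tilted 30 degrees, lower edge towards the robot. Recess: 66 mm diameter, 6 mm deep, mouth chamfered 2 mm, dark floor. Origin: centre of the recess floor, 75 mm above the bench; z points out of the slope, up and back to the robot; the face is at z = 6 mm, a seated dish stands 19 mm out of it.
- square_stage: Sloped top of the second stand, alike in everything but its recess, which is square, 66 by 66 mm and 6 mm deep. Same origin and axes. Not used. The two stands may stand either way round.
- square_dish: Covered square dish of the same amber glass, 60 by 60 by 25 mm, lying on the bench. Origin: centre of its underside. Leave alone.
- tube_rack: Green rack, 75 mm (x) by 135 mm (y), 40 mm high, with white tube caps up to 52 mm. Origin: centre of its underside. Leave alone.
- pipette: Black and white pipette, about 225 mm long, 26 mm high, lying on the bench. Origin: on its underside near the middle; x along it towards its thin white end. Leave alone.
- bottle: White bottle with blue cap, 60 mm in diameter, 130 mm high. Origin: centre of its underside. Leave alone.
Not all that is in view belongs to the job. Leave any turquoise look-alike of the round_dish alone. What is shaped like the part that bears round_stage but red is not meant.

How it is judged:
By the outcome, as a careful person would: the job done as asked, in the order asked, and still so for the second after the job is handed in, with the robot touching nothing.
It also fails if it takes over 42 s, if anything falls off the work surface, if the arm or the gripper's body presses on something with over 40 N, if the wrist force passes 120 N, or if a joint passes its speed limit or range.

### The arm

A 6-joint arm with a two-finger parallel gripper is mounted at the origin on the work surface. World frame = base frame: x ahead of the robot, y to its left, z up, the work surface at z = 0. Lengths are in mm, angles in rad, forces in N, time in s.
With the tool pointing down it reaches from about 425 to 1125 mm from the base axis. Payload 14.9 kg.
Tool frame: the origin (TCP) lies midway between the tips of the shut fingers; the grasp point (between the pads) lies 19 mm behind it; z points along the fingers, y is the line along which they close (so a half turn about z gives the same grasp; the last joint's range is limited). The gripper opens to 91 mm and grips with 3 to 60 N. Pads are 32 mm wide; open, the fingers measure 118 mm over their backs; the gripper's body (76 mm by 178 mm) begins 60 mm behind the grasp point.
Start: joints at [1.265, 0.379, 1.734, -0, 1.028, -0.033], TCP at [188.607, 674.126, 213.932] pointing down, gripper open.
Joint ranges: [-2.77, 2.77], [-0.74, 2.19], [0, 2.66], [-1.06, 4.2], [0.31, 2.87], [-3.08, 3.08]. Speed limits (rad/s): [1.89, 1.89, 2.39, 3.14, 3.14, 3.14].

### API

Orientations are given as a unit quaternion [x, y, z, w].
In Python, from cell import readout, optics, hand_in, finder gives the robot as it stands. The module is installed in compiled form; this text tells all that it offers.
- The arm moves only by the tool step_arm, never from a script. Its argument "series" is a list of rows, each an object with "delta_pos": the shift along the tool's x, y, z in cm, a list of three; "spin": the turn about the tool's z in degrees. A call has 1 to 8 rows; each row shifts and turns the commanded pose from where the row before left it, along the tool's axes as they then stand; what a row does not reach is not made up. A row lasts 1/10 s, in which the tool goes at most 50 mm and 8.59 degrees, less where a joint would pass 70% of its speed; a pose out of reach is approached as far as the arm can. A call with a gripper value outside its range is refused whole. "hand" is the finger opening in cm, from 0 to 9.12, set as the call begins (left out, the last holds). The fingers move at their own pace and stop on an object; "squeeze" is the grip in N (left out, the last holds). Time passes only in rows, so rows that do not move let the fingers close. It gives the time, the measured TCP pose, the force, the opening and the grip force at its end, in the units of the state.
- readout.read_state(): the state, without advancing time (a new reading comes with each control period).
- optics.capture(name): name is "scene" or "top" or "wrist"; returns a dict with "frame" (400x640x3 uint8, red, green, blue), "K" (3x3 intrinsics, pixels), "k1" (the pictures are not rectified: a ray, as slopes to the right and down, at radius r is drawn at 1 + k1 r^2 times it, then the intrinsics apply), "T" (4x4, takes a point from camera to world coordinates). Camera axes: x right, y down, z forward; pixel columns grow to the right and rows downward; lengths in mm; the calibration is good to about 2 mm. A picture is of the moment at which its call begins. There is no depth.
- hand_in(): hands the job in; it is judged then, once.
Trained networks look in a picture, given as the dict that the camera call returned (one of the last four; its "shot" number tells which), for a name from the list of things; names that differ only in an ending like _2 or _b are one class to them, and where a whole thing is asked for, a point or a joint stands for the part that bears it (a point fixed in the world has none). Each returns a list of dicts, best first, with "p" (0 to 1); they miss things now and then, are a little off and sometimes report something else, mostly with a low value. They report only what shows in the picture. A call takes as long as a camera call. They do not tell look-alikes from the thing itself.
- finder.look_for(picture, target): "box" ([left, top, width, height] in pixels, round what is visible of it).
- finder.tip_of(picture, target): "position" ([column, row] in pixels: a listed point, or the origin of a listed thing).
The state is a dict: "time": time; "joint_pos": joint angles; "qvel": joint speeds; "tau": joint torques, N m; "position": TCP position; "eef_rot": TCP orientation; "contact_force": force on the tool from outside, world axes, zero at the start; "wrist_torque": the same for the moment, N m; "width": opening from 0.0 (shut) to 1.0 (fully open); "finger_force": force on a finger pad.
Only numpy, scipy, OpenCV 4.12 (cv2) and the standard library are available. Lean on these libraries where they do the work, as an engineer would, in place of code of your own. Each camera call takes 0.05 s, during which the arm holds its last target. There are 200 camera calls.

## Working session

There is one attempt and no reset: what is moved stays moved. The work goes in short steps, Python scripts to look and compute and a tool call to move; the robot and the scene stay as the last step left them, time stands still between calls to the robot, and variables do not carry over. Pictures are saved under pics/ and viewed, at most 12 in all, crops included, and the job is handed in when it is done.

Besides the shell and the picture viewer there is one more tool, called after ">>>" as name(argument=value, ...), one argument or row to a line, values as JSON. step_arm: Moves the arm, as the interface text tells. Its arguments: {"type":"object","properties":{"series":{"type":"array","items":{"type":"object","properties":{"delta_pos":{"type":"array","items":{"type":"number"}},"spin":{"type":"number"}}}},"hand":{"type":"number"},"squeeze":{"type":"number"}},"required":["series"]}

```bash
mkdir -p pics
cat > h.py <<'E'
import numpy as np, cv2
from cell import readout, optics, hand_in, finder
from scipy.spatial.transform import Rotation as R
def ray(c,px):
    K=c["K"];d=(np.array(px,float)-[K[0][2],K[1][2]])/[K[0][0],K[1][1]]
    s=d.copy()
    for _ in range(20): s=d/(1+c["k1"]*(s@s))
    T=np.array(c["T"]);v=T[:3,:3]@np.r_[s,1];return T[:3,3],v/np.linalg.norm(v)
def plane(c,px,z):
    o,v=ray(c,px);return o+v*(z-o[2])/v[2]
def tri(rs):
    A=0;b=0
    for o,v in rs:
        P=np.eye(3)-np.outer(v,v);A=A+P;b=b+P@o
    x=np.linalg.solve(A,b);return x,[float(np.linalg.norm((np.eye(3)-np.outer(v,v))@(x-o))) for o,v in rs]
def proj(c,p):
    T=np.linalg.inv(np.array(c["T"]));q=T[:3,:3]@p+T[:3,3];s=q[:2]/q[2];s=s*(1+c["k1"]*(s@s));K=c["K"]
    return np.array([K[0][0]*s[0]+K[0][2],K[1][1]*s[1]+K[1][2]])
def save(c,n): cv2.imwrite("pics/"+n+".png",c["frame"][:,:,::-1])
E
python3 - <<'E'
from h import *
print(readout.read_state())
for n in ["scene","top","wrist"]:
    c=optics.capture(n);save(c,n+"0");print(n,c["K"],c["k1"],np.round(c["T"],3).tolist())
    if n=="wrist":continue
    for t in ["round_dish","round_stage","square_stage","square_dish"]:
        print(t,[(np.round(d["position"],1).tolist(),round(d["p"],2),plane(c,d["position"],75 if 'stage' in t else 0).round().tolist()) for d in finder.tip_of(c,t)],[(np.round(d["box"]).tolist(),round(d["p"],2)) for d in finder.look_for(c,t)])
E
```

```text
{'time': 0.0, 'joint_pos': array([ 1.26469072e+00,  3.79398721e-01,  1.73479047e+00, -1.48599927e-05,
        1.02850251e+00, -3.33179063e-02]), 'qvel': array([-0.00040312, -0.00096791,  0.00199697, -0.00041921, -0.00097922,
       -0.00112991]), 'tau': array([-4.82743359e-03, -7.63742352e+01, -4.34350920e+01,  6.49674819e-02,
        4.23141662e-02, -8.55292592e-05]), 'position': array([188.49109645, 673.72550996, 213.29033804]), 'eef_rot': array([ 1.35967526e-01,  9.90713142e-01, -5.42702577e-04, -8.65429531e-05]), 'contact_force': array([ 0.1650364 , -0.60324794, -0.1748684 ]), 'wrist_torque': array([-0.00800612,  0.11146421, -0.01695559]), 'finger_force': 0.0, 'width': 1.004370085874984}
scene [[372.45342997   0.         316.78887039]
 [  0.         372.45342997 199.61996079]
 [  0.           0.           1.        ]] 0.02550221125771244 [[-0.288, 0.775, -0.563, 1181.379], [0.958, 0.224, -0.181, 157.737], [-0.014, -0.591, -0.806, 936.295], [0.0, 0.0, 0.0, 1.0]]
round_dish [([318.9, 154.9], 0.79, [344.0, -100.0, 0.0]), ([337.5, 174.3], 0.75, [410.0, -17.0, 0.0]), ([302.2, 171.6], 
[... 1100 characters left out ...]
20.0, 24.0], 0.64)]
round_stage [([269.2, 206.2], 0.98, [613.0, 98.0, 75.0]), ([299.5, 127.7], 0.87, [850.0, -14.0, 75.0])] [([270.0, 100.0, 53.0, 60.0], 0.93), ([247.0, 178.0, 53.0, 57.0], 0.72)]
square_stage [([204.5, 221.5], 0.93, [586.0, 291.0, 75.0])] [([167.0, 188.0, 71.0, 65.0], 0.64)]
square_dish [([402.2, 215.4], 0.58, [558.0, -306.0, 0.0])] [([390.0, 203.0, 22.0, 25.0], 0.94), ([246.0, 178.0, 53.0, 55.0], 0.67)]
wrist [[341.06874722   0.         323.39693704]
 [  0.         341.06874722 198.38138309]
 [  0.           0.           1.        ]] -0.044826307823792946 [[0.269, 0.931, 0.245, 119.775], [0.963, -0.261, -0.068, 694.279], [0.0, 0.255, -0.967, 385.309], [0.0, 0.0, 0.0, 1.0]]
```

View pics/scene0.png

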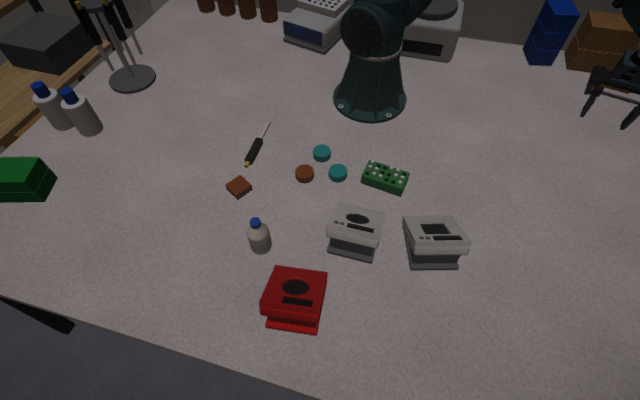

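View pics/top0.png

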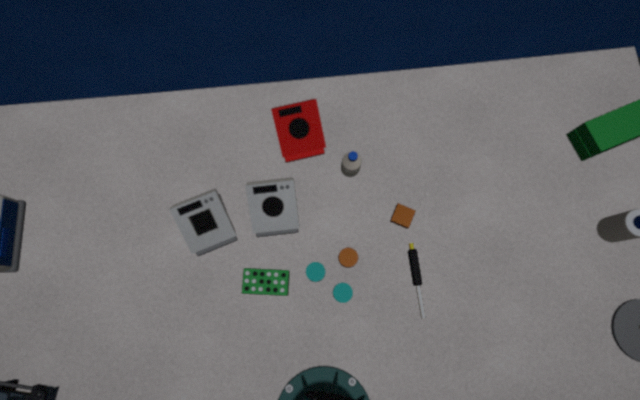

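Amber round dish candidates are scene (304,173)/top (348,257) in amber, plus turquoise look-alikes at scene (322,153) and (338,172), top (343,292) and (316,271). The amber one is the target. Stands: white round at scene (358,218)/top (273,206), white square at scene (435,228), red round at scene (295,287). The white round stand is the target. I'll move over the stand and look with the wrist camera.

>>> step_arm(
  series=[
    {"delta_pos": [-3.45,-2.8,-0.5]},
    {"delta_pos": [-3.45,-2.8,-0.5]},
    {"delta_pos": [-3.45,-2.8,-0.5]},
    {"delta_pos": [-3.45,-2.8,-0.5]},
    {"delta_pos": [-3.45,-2.8,-0.5]},
    {"delta_pos": [-3.45,-2.8,-0.5]},
    {"delta_pos": [-3.45,-2.8,-0.5]},
    {"delta_pos": [-3.45,-2.8,-0.5]},
  ],
)

```text
invalid input at $.series[0]: expected keys delta_pos, spin
```

>>> step_arm(
  series=[
    {"delta_pos": [-3.45,-2.8,-0.5]},
    {"delta_pos": [-3.45,-2.8,-0.5]},
    {"delta_pos": [-3.45,-2.8,-0.5]},
    {"delta_pos": [-3.45,-2.8,-0.5]},
    {"delta_pos": [-3.45,-2.8,-0.5]},
    {"delta_pos": [-3.45,-2.8,-0.5]},
    {"delta_pos": [-3.45,-2.8,-0.5],"spin": -7.5},
    {"delta_pos": [-3.45,-2.8,-0.5],"spin": -8},
  ],
)

```text
invalid input at $.series[0]: expected keys delta_pos, spin
```

>>> step_arm(
  series=[
    {"delta_pos": [0,0,0]},
    {"delta_pos": [0,0,0]},
    {"delta_pos": [0,0,0]},
  ],
)

```text
invalid input at $.series[0]: expected keys delta_pos, spin
```

Run:
```python
from h import *
s=readout.read_state();print(s["time"],s["position"],s["eef_rot"],s["joint_pos"])
c=optics.capture("wrist");save(c,"w1");np.save("w1.npy",c,allow_pickle=True)
for t in ["round_dish","round_stage"]:
    print(t,[(np.round(d["position"],1).tolist(),round(d["p"],2),plane(c,d["position"],75 if 'stage' in t else 0).round(1).tolist()) for d in finder.tip_of(c,t)])
```

```text
0.95 [188.60809323 674.14173127 213.9577514 ] [1.35979773e-01 9.90711613e-01 3.06381530e-05 1.56886538e-05] [ 1.26471356e+00  3.78866716e-01  1.73419455e+00 -2.40267702e-05
  1.02846570e+00 -3.32656596e-02]
round_dish []
round_stage []
```

View pics/w1.png

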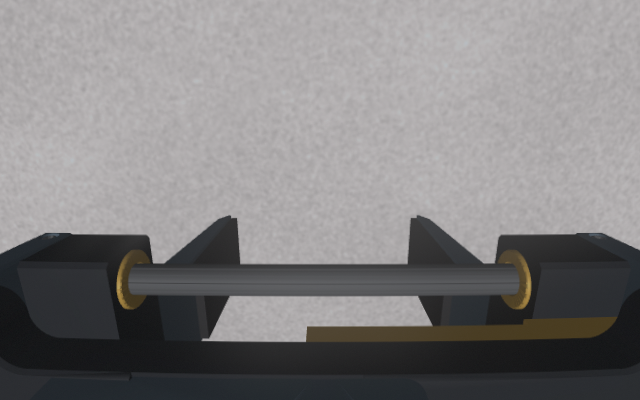

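The wrist view shows only bare bench between the fingers, because the moves were refused for missing keys. I'll resend with every key.

>>> step_arm(
  series=[
    {"delta_pos": [-3.0,-2.9,-0.5],"spin": 0},
    {"delta_pos": [-3.0,-2.9,-0.5],"spin": 0},
    {"delta_pos": [-3.0,-2.9,-0.5],"spin": 0},
    {"delta_pos": [-3.0,-2.9,-0.5],"spin": 0},
    {"delta_pos": [-3.0,-2.9,-0.5],"spin": 0},
    {"delta_pos": [-3.0,-2.9,-0.5],"spin": 0},
    {"delta_pos": [-3.0,-2.9,-0.5],"spin": 0},
    {"delta_pos": [-3.0,-2.9,-0.5],"spin": 0},
  ],
)

```text
time: 1.9
position: [357.8, 384.6, 254.3]
eef_rot: [0.136, 0.991, 0.0, 0.0]
contact_force: [0.8, 0.6, 0.3]
width: 1.002
finger_force: 0.0
```

>>> step_arm(
  series=[
    {"delta_pos": [-3.0,-2.9,-0.5],"spin": 0},
    {"delta_pos": [-3.0,-2.9,-0.5],"spin": 0},
    {"delta_pos": [-3.0,-2.9,-0.5],"spin": 0},
    {"delta_pos": [-3.0,-2.9,-0.5],"spin": 0},
    {"delta_pos": [-3.0,-2.9,-0.5],"spin": 0},
    {"delta_pos": [-3.0,-2.9,-0.5],"spin": 0},
    {"delta_pos": [-3.0,-2.9,-0.5],"spin": 0},
    {"delta_pos": [-3.0,-2.9,-0.5],"spin": 0},
  ],
)

```text
time: 2.7
position: [526.5, 96.3, 294.4]
eef_rot: [0.136, 0.991, 0.0, 0.0]
contact_force: [0.4, 0.9, -0.8]
width: 1.0
finger_force: 0.0
```

>>> step_arm(
  series=[
    {"delta_pos": [0,0,0],"spin": -7.6},
    {"delta_pos": [0,0,0],"spin": -8},
    {"delta_pos": [0,0,0],"spin": 0},
    {"delta_pos": [0,0,0],"spin": 0},
  ],
)

```text
time: 3.1
position: [525.8, 98.1, 294.0]
eef_rot: [0.002, 1.0, 0.0, 0.0]
contact_force: [0.1, -0.4, -0.2]
width: 1.0
finger_force: 0.0
```

Run:
```python
from h import *
s=readout.read_state();print(s["time"],s["position"],s["eef_rot"],s["joint_pos"])
c=optics.capture("wrist");save(c,"w2");np.save("w2.npy",c,allow_pickle=True)
for t in ["round_dish","round_stage"]:
    print(t,[(np.round(d["position"],1).tolist(),round(d["p"],2),plane(c,d["position"],75 if 'stage' in t else 0).round(1).tolist()) for d in finder.tip_of(c,t)])
```

```text
3.1 [525.76680957  98.05757003 293.96764315] [2.27162018e-03 9.99997419e-01 2.59077750e-05 2.57254416e-05] [ 1.40784600e-01  2.18869300e-02  2.01052011e+00  4.90901981e-05
  1.10912730e+00 -1.42549035e+00]
round_dish [([233.4, 76.7], 0.82, [412.7, -17.4, 0.0]), ([174.2, 19.4], 0.8, [342.1, -88.6, 0.0]), ([158.9, 105.9], 0.61, [448.2, -120.0, -0.0])]
round_stage [([319.5, 235.4], 0.8, [603.7, 94.0, 75.0])]
```

View pics/w2.png

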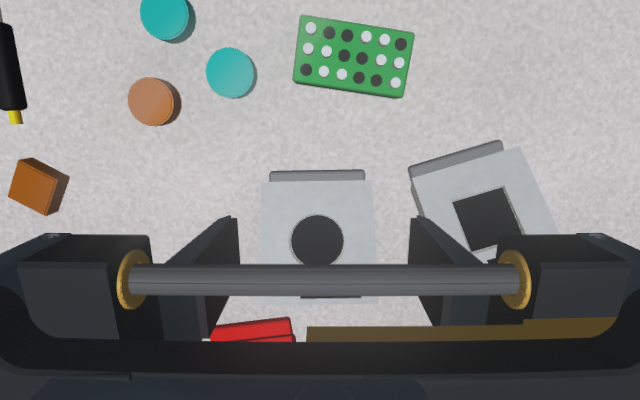

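The view shows the amber dish at (152,101), the turquoise ones at (164,15) and (231,72), and the round white stage with its recess at (317,241), yaw near 0. I'll take a second view further out, where the fingers hide less.

>>> step_arm(
  series=[
    {"delta_pos": [-3.5,-2,-1.5],"spin": 0},
    {"delta_pos": [-4,-2,-2],"spin": 0},
    {"delta_pos": [0,0,0],"spin": 0},
    {"delta_pos": [0,0,0],"spin": 0},
  ],
)

```text
time: 3.65
position: [601.2, 57.8, 328.8]
eef_rot: [0.001, 1.0, 0.0, -0.0]
contact_force: [-0.7, 0.2, -1.1]
width: 0.999
finger_force: 0.0
```

```bash
cat >> h.py <<'E'
def amber(c):
    h=cv2.cvtColor(c["frame"],cv2.COLOR_RGB2HSV)
    m=cv2.inRange(h,(3,90,60),(18,255,255));n,l,st,ce=cv2.connectedComponentsWithStats(m)
    return [(st[i].tolist(),ce[i].round(1).tolist()) for i in range(1,n) if st[i][4]>150],m
def dark(c,guess):
    g=cv2.cvtColor(c["frame"],cv2.COLOR_RGB2GRAY);m=(g<80).astype(np.uint8)
    n,l,st,ce=cv2.connectedComponentsWithStats(m);i=l[int(guess[1]),int(guess[0])]
    return st[i].tolist(),ce[i],(l==i)
E
python3 - <<'E'
from h import *
s=readout.read_state();print(s["time"],s["position"])
c=optics.capture("wrist");save(c,"w3");np.save("w3.npy",c,allow_pickle=True)
c2=np.load("w2.npy",allow_pickle=True).item()
for t in ["round_dish","round_stage"]:
    print(t,[(np.round(d["position"],1).tolist(),round(d["p"],2)) for d in finder.tip_of(c,t)])
print(amber(c)[0],amber(c2)[0]);p=finder.tip_of(c,"round_stage")[0]["position"];print(dark(c,p)[:2])
f=cv2.resize(c["frame"][:300],(800,375))
cv2.imwrite("pics/w3b.png",f[:,:,::-1])
E
```

```text
3.65 [601.16098029  57.79385878 328.8401748 ]
round_dish [([194.7, 47.9], 0.93), ([267.2, 19.0], 0.68)]
round_stage [([278.7, 334.1], 0.88), ([350.8, 172.8], 0.61)]
[([165, 18, 50, 48, 1806], [189.0, 42.4]), ([43, 101, 52, 56, 1851], [68.7, 127.2]), ([306, 326, 57, 16, 669], [329.1, 333.8])] [([128, 78, 49, 48, 1741], [150.9, 101.5]), ([8, 158, 54, 58, 2081], [34.8, 185.7])]
([0, 216, 640, 184, 81817], array([318.2135742 , 327.21659313]))
```

View pics/w3b.png

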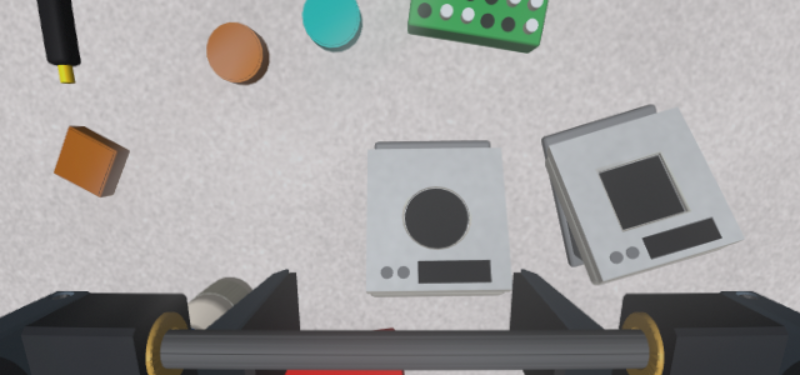

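The amber dish is at (235,53) and the white round recess at (436,218) in this enlarged view, both unobstructed. I'll fit a model to the outlines in the two wrist views and the fixed cameras.

Run:
```python
from h import *
from scipy.optimize import least_squares
c2=np.load("w2.npy",allow_pickle=True).item();c3=np.load("w3.npy",allow_pickle=True).item()
def feat(pts): # hull centroid
    h=cv2.convexHull(pts.astype(np.float32));m=cv2.moments(h);return np.array([m["m10"]/m["m00"],m["m01"]/m["m00"]]),m["m00"]
a=np.linspace(0,2*np.pi,60);ring=np.c_[np.cos(a),np.sin(a),0*a]
def hullimg(c,p):
    P=np.r_[ring*30+p,ring*30+p+[0,0,25]];return feat(np.array([proj(c,q) for q in P]))[0]
obs=[]
for c,g in((c2,(151,101)),(c3,(189,42))):
    m=amber(c)[1];n,l,st,ce=cv2.connectedComponentsWithStats(m);i=l[g[1],g[0]]
    ys,xs=np.where(l==i);obs.append((c,feat(np.c_[xs,ys])[0]))
r=least_squares(lambda p:np.concatenate([hullimg(c,p)-o for c,o in obs]),[438,-125,0]);print("dish",r.x,r.fun)
r=least_squares(lambda p:np.concatenate([hullimg(c,np.r_[p,0])-o for c,o in obs]),[438,-125]);print("dish z0",r.x,r.fun)
g=cv2.cvtColor(c3["frame"],cv2.COLOR_RGB2GRAY)
st,ce,_=dark(c3,(349,174));
def comp(c,guess,lim):
    g=cv2.cvtColor(c["frame"],cv2.COLOR_RGB2GRAY);m=(g<90).astype(np.uint8);m[lim:]=0
    n,l,st,ce=cv2.connectedComponentsWithStats(m);i=l[guess[1],guess[0]];return st[i],(l==i)
s3,m3=comp(c3,(349,174),210);print(s3)
ys,xs=np.where(m3);f3=feat(np.c_[xs,ys])[0]
s2,m2=comp(c2,(317,241),262);print(s2)
ys,xs=np.where(m2);k=ys<260;(cx,cy),ax,an=cv2.fitEllipse(cv2.findContours(((m2)*1).astype(np.uint8),0,1)[0][0][:,0][lambda: slice(None)]() if False else np.array([q for q in cv2.findContours(m2.astype(np.uint8),0,1)[0][0][:,0] if q[1]<259],np.float32))
print(f3,(cx,cy),ax,an)
print("rec z75",plane(c3,f3,75),plane(c2,(cx,cy),75),"tri",tri([ray(c3,f3),ray(c2,(cx,cy))]))
# plate edges
w=cv2.Canny(g,40,120)
for nme,(x0,y0,x1,y1) in dict(left=(283,140,305,215),right=(392,135,420,225),low=(300,110,395,130)).items():
    ys,xs=np.where(w[y0:y1,x0:x1]);print(nme,np.c_[xs+x0,ys+y0][::max(1,len(xs)//14)].tolist())
for n,gs in(("top",(273,206)),("scene",(358,218))):
    c=optics.capture(n);s,m=comp(c,gs,400);ys,xs=np.where(m);q=feat(np.c_[xs,ys])[0];print(n,s,q,plane(c,q,75))
```

```text
dish [ 4.42717117e+02 -1.21677373e+02 -1.37974933e-01] [ 0.75414632 -0.51376257 -1.443336    0.27587684]
dish z0 [ 442.90944944 -121.47092276] [ 0.87565418 -0.36497225 -1.31895393  0.40643404]
[ 324  151   50   48 1850]
[ 291  215   52   47 1979]
[348.71092746 174.33654729] (316.8807678222656, 240.86724853515625) (50.59333038330078, 50.706756591796875) 61.375431060791016
rec z75 [610.2283556   90.84158805  75.        ] [610.84209707  90.71741966  75.        ] tri (array([609.76836108,  90.71069013,  77.59389528]), [0.07085215665332097, 0.07085215665332678])
left []
right [[392, 208], [392, 210], [392, 212], [392, 214], [417, 215], [419, 215], [416, 216], [392, 217], [414, 217], [416, 217], [410, 218], [412, 218], [410, 219], [410, 220], [410, 221], [410, 222], [410, 223], [410, 224]]
low [[327, 112], [340, 112], [353, 112], [366, 112], [379, 112], [301, 113], [314, 113], [391, 113], [332, 118], [345, 118], [358, 118], [371, 118], [384, 118], [306, 119], [319, 119]]
top [  215    99   154   301 29535] [281.5602944  265.67605434] [434.34735924  76.1659989   75.        ]
scene [346 213  28  20 319] [358.77369615 222.46802721] [622.43134984  97.31518207  75.        ]
```

>>> step_arm(
  series=[
    {"delta_pos": [2.04,-2.24,2.67],"spin": 0},
    {"delta_pos": [2.04,-2.24,2.67],"spin": 0},
    {"delta_pos": [2.04,-2.24,2.67],"spin": 0},
    {"delta_pos": [2.04,-2.24,2.67],"spin": 0},
    {"delta_pos": [2.04,-2.24,2.67],"spin": 0},
    {"delta_pos": [2.04,-2.24,2.67],"spin": 0},
    {"delta_pos": [2.04,-2.24,2.67],"spin": 0},
    {"delta_pos": [2.04,-2.24,2.67],"spin": 0},
  ],
)

```text
time: 4.75
position: [436.5, -121.6, 114.6]
eef_rot: [0.0, 1.0, -0.0, 0.0]
contact_force: [0.8, -0.0, -0.3]
width: 0.996
finger_force: 0.0
```

>>> step_arm(
  series=[
    {"delta_pos": [0,0,0],"spin": 0},
    {"delta_pos": [0,0,0],"spin": 0},
    {"delta_pos": [0,0,0],"spin": 0},
  ],
)

```text
time: 5.05
position: [438.7, -121.0, 116.3]
eef_rot: [0.0, 1.0, -0.0, 0.001]
contact_force: [0.1, -0.1, 0.3]
width: 0.999
finger_force: 0.0
```

Run:
```python
from h import *
from scipy.optimize import least_squares
s=readout.read_state();print(s["time"],s["position"],s["eef_rot"],s["joint_pos"])
c=optics.capture("wrist");save(c,"w4");np.save("w4.npy",c,allow_pickle=True)
print(amber(c)[0],finder.tip_of(c,"round_dish")[:2])
a=np.linspace(0,2*np.pi,90);ring=np.c_[np.cos(a),np.sin(a),0*a]
def box(p):
    P=np.array([proj(c,q) for q in np.r_[ring*30+np.r_[p,0],ring*30+np.r_[p,25]]]);return np.r_[P.min(0),P.max(0)]
b=max(amber(c)[0],key=lambda t:t[0][4])[0];o=np.array([b[0]-.5,b[1]-.5,b[0]+b[2]-.5,b[1]+b[3]-.5])
r=least_squares(lambda p:(box(p)-o)[[0,1,2]],[442,-121]);print(r.x,box(r.x)-o)
print("tips",proj(c,s["position"]+[0,45.6,0]),proj(c,s["position"]-[0,45.6,0]))
```

```text
5.05 [ 438.6939772  -120.98618871  116.28295563] [ 6.12338451e-05  9.99999619e-01 -2.53803241e-04  8.33498963e-04] [-3.20346524e-01  1.49829153e-01  2.26193937e+00  6.46801721e-05
  7.28082098e-01 -1.89106863e+00]
[([289, 169, 74, 72, 4163], [325.0, 204.8])] [{'position': [446.7, 158.6], 'p': 0.8}, {'position': [361.3, 72.3], 'p': 0.65}]
[ 446.75122556 -118.34695971] [-0.29636407  0.01800972  0.29645122  4.93491901]
tips [405.89446233 245.54491124] [237.37012728 245.53785494]
```

View pics/w4.png

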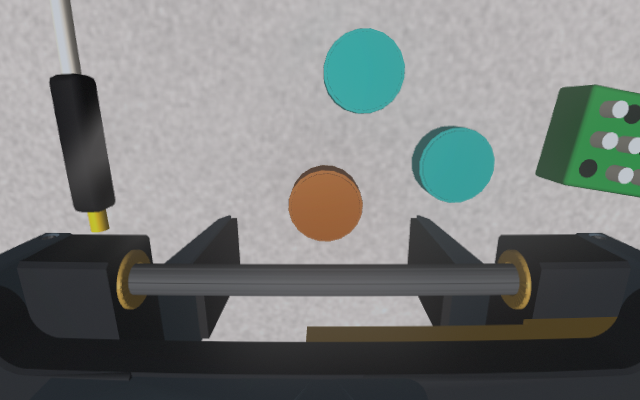

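The amber dish is at (325,205), centred between the fingers and free of its neighbours. Now I'll check the wrist-camera bias against the visible fingertips.

Run:
```python
from h import *
c=np.load("w4.npy",allow_pickle=True).item();p=np.array([438.7,-121.,116.3])
for dx in(-16,16): print(dx,[proj(c,p+[dx,y,0]).round(1).tolist() for y in(-45.6,45.6)])
print("cam rel",np.array(c["T"])[:3,3]-p)
g=cv2.cvtColor(c["frame"],cv2.COLOR_RGB2GRAY).astype(int)
for r in(214,216,218,220,224,230,240): print(r,g[r,226:244].tolist(),g[r,404:424].tolist())
print(plane(c,(325.3,204.5),25))
```

```text
-16 [[235.3, 217.4], [407.8, 217.4]]
16 [[239.3, 272.4], [404.0, 272.4]]
cam rel [-71.79007968   1.00609926 171.21380447]
214 [185, 185, 176, 172, 174, 178, 179, 179, 179, 181, 183, 184, 184, 183, 181, 179, 179, 180] [181, 179, 178, 177, 176, 177, 178, 179, 179, 178, 178, 178, 175, 172, 173, 175, 177, 179, 178, 178]
216 [90, 67, 62, 61, 60, 166, 182, 181, 180, 180, 181, 181, 180, 179, 179, 180, 181, 184] [177, 176, 174, 174, 175, 176, 178, 180, 181, 182, 182, 182, 148, 67, 67, 66, 75, 113, 134, 151]
218 [60, 61, 59, 59, 58, 94, 79, 71, 71, 72, 72, 168, 179, 178, 177, 177, 178, 180] [177, 175, 172, 171, 172, 173, 148, 74, 75, 76, 75, 75, 72, 68, 67, 66, 66, 66, 65, 66]
220 [60, 58, 58, 56, 54, 53, 53, 53, 54, 53, 53, 161, 178, 177, 176, 174, 174, 174] [176, 174, 173, 173, 175, 165, 120, 59, 59, 59, 59, 59, 58, 60, 63, 66, 67, 66, 65, 65]
224 [53, 52, 52, 51, 52, 53, 52, 53, 53, 52, 52, 99, 167, 174, 172, 170, 169, 172] [175, 176, 178, 181, 181, 160, 94, 59, 58, 58, 59, 58, 58, 59, 57, 58, 58, 60, 64, 67]
230 [51, 51, 51, 51, 50, 51, 51, 52, 51, 52, 52, 67, 168, 180, 177, 177, 177, 178] [182, 183, 183, 182, 181, 151, 70, 58, 58, 58, 58, 58, 58, 57, 57, 57, 57, 57, 56, 56]
240 [49, 49, 49, 50, 50, 50, 50, 50, 51, 51, 51, 51, 98, 170, 182, 184, 182, 180] [178, 177, 176, 176, 155, 91, 57, 56, 56, 56, 56, 56, 56, 56, 55, 55, 55, 56, 55, 55]
[ 441.54875285 -118.51466551   25.        ]
```

>>> step_arm(
  series=[
    {"delta_pos": [0.2,0.15,2.5],"spin": 0},
    {"delta_pos": [0,0,2.5],"spin": 0},
    {"delta_pos": [0,0,2.2],"spin": 0},
    {"delta_pos": [0,0,1.8],"spin": 0},
    {"delta_pos": [0,0,1.2],"spin": 0},
    {"delta_pos": [0,0,0],"spin": 0},
    {"delta_pos": [0,0,0],"spin": 0},
  ],
)

```text
time: 5.85
position: [436.0, -119.6, 13.8]
eef_rot: [0.0, 1.0, -0.0, 0.0]
contact_force: [-0.2, -0.6, 0.4]
width: 0.992
finger_force: 0.0
```

>>> step_arm(
  hand=4.5,
  squeeze=15,
  series=[
    {"delta_pos": [0,0,0],"spin": 0},
    {"delta_pos": [0,0,0],"spin": 0},
    {"delta_pos": [0,0,0],"spin": 0},
    {"delta_pos": [0,0,0],"spin": 0},
    {"delta_pos": [0,0,0],"spin": 0},
    {"delta_pos": [0,0,0],"spin": 0},
    {"delta_pos": [0,0,0],"spin": 0},
    {"delta_pos": [0,0,0],"spin": 0},
  ],
)

```text
time: 6.65
position: [435.7, -119.8, 13.6]
eef_rot: [0.0, 1.0, -0.0, 0.0]
contact_force: [-0.6, -0.5, 6.6]
width: 0.65
finger_force: 15.0
```

>>> step_arm(
  squeeze=20,
  series=[
    {"delta_pos": [0,0,-1],"spin": 0},
    {"delta_pos": [0,0,-2],"spin": 0},
    {"delta_pos": [0,0,-3],"spin": 0},
    {"delta_pos": [0,0,-3],"spin": 0},
    {"delta_pos": [0,0,-3],"spin": 0},
    {"delta_pos": [0,0,-3],"spin": 0},
    {"delta_pos": [0,0,-2],"spin": 0},
    {"delta_pos": [0,0,-1],"spin": 0},
  ],
)

```text
time: 7.45
position: [436.1, -119.9, 195.6]
eef_rot: [0.0, 1.0, -0.0, 0.001]
contact_force: [-0.2, -0.1, -1.1]
width: 0.654
finger_force: 20.0
```

>>> step_arm(
  series=[
    {"delta_pos": [-1.5,1.3,0],"spin": 0},
    {"delta_pos": [-2.5,2.1,0],"spin": 0},
    {"delta_pos": [-3,2.5,0],"spin": 0},
    {"delta_pos": [-3,2.5,0],"spin": 0},
    {"delta_pos": [-3,2.5,0],"spin": 0},
    {"delta_pos": [-3,2.5,0],"spin": 0},
    {"delta_pos": [-3,2.5,0],"spin": 0},
    {"delta_pos": [-3,2.5,0],"spin": 0},
  ],
)

```text
time: 8.25
position: [656.1, 65.4, 192.5]
eef_rot: [0.0, 1.0, -0.0, -0.001]
contact_force: [0.7, -0.6, -0.3]
width: 0.649
finger_force: 20.0
```

>>> step_arm(
  series=[
    {"delta_pos": [-2.5,2.1,0],"spin": 0},
    {"delta_pos": [-1,0.5,0],"spin": 0},
    {"delta_pos": [0,0,0],"spin": 0},
    {"delta_pos": [0,0,0],"spin": 0},
    {"delta_pos": [0,0,0],"spin": 0},
  ],
)

```text
time: 8.75
position: [689.6, 89.3, 193.2]
eef_rot: [0.001, 1.0, -0.0, -0.0]
contact_force: [-0.8, 0.1, -0.5]
width: 0.652
finger_force: 20.0
```

Run:
```python
from h import *
s=readout.read_state();print(s["time"],s["position"],s["eef_rot"],s["finger_force"],s["width"],s["contact_force"])
c=optics.capture("wrist");save(c,"w5");np.save("w5.npy",c,allow_pickle=True)
print([(d["position"],d["p"]) for d in finder.tip_of(c,"round_stage")])
```

```text
8.75 [689.6106102   89.30463689 193.1700416 ] [ 5.83952228e-04  9.99999745e-01 -9.05177205e-05 -4.01682435e-04] 19.99989777803421 0.6519351013341074 [-0.767171    0.05842574 -0.52702719]
[([322.8, 97.1], 0.89), ([574.9, 71.0], 0.56)]
```

View pics/w5.png

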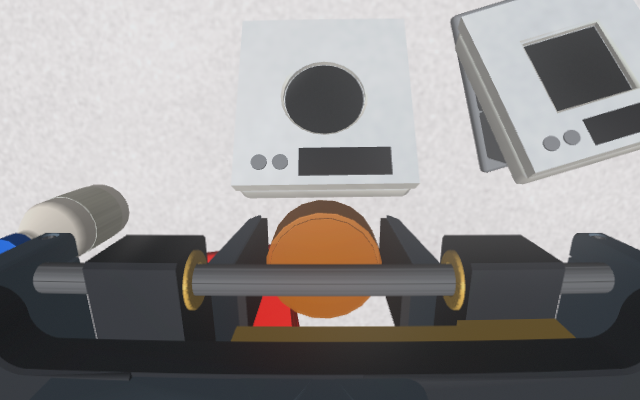

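The dish is held level in the fingers at (323,265), and the round recess is at (323,98), unobstructed. I'll refine the recess position and yaw from this close view.

Run:
```python
from h import *
from scipy.optimize import least_squares
c=np.load("w5.npy",allow_pickle=True).item();s=readout.read_state();p=s["position"]
g=cv2.cvtColor(c["frame"],cv2.COLOR_RGB2GRAY).astype(int)
e=[proj(c,p+[-16,y,0]).round(1).tolist() for y in(-29.9,29.9)];print("tips model",e)
for r in(224,228):print(g[r,255:275].tolist(),g[r,372:392].tolist())
m=(g<90).astype(np.uint8);m[200:]=0
n,l,st,ce=cv2.connectedComponentsWithStats(m)
i=l[98,323];lab=l[160,345];print(st[i],st[lab])
a=np.linspace(0,2*np.pi,120,endpoint=False)
def disc(x,r,sz):
    Rm=R.from_euler("zy",[x[3] if len(x)>3 else 0,-np.pi/6]).as_matrix()
    return np.array([proj(c,Rm@[r*np.cos(t),r*np.sin(t),sz]+x[:3]) for t in a]).astype(np.float32)
def vis(x):
    P=disc(x,33,0)
    for r,sz in((33,4),(35,6)): P=cv2.intersectConvexConvex(P,disc(x,r,sz))[1]
    M=cv2.moments(P);return np.array([M["m10"]/M["m00"],M["m01"]/M["m00"],np.sqrt(M["m00"])])
M=cv2.moments((l==i).astype(np.uint8));o=np.array([M["m10"]/M["m00"],M["m01"]/M["m00"],np.sqrt(M["m00"])])
r=least_squares(lambda x:vis(x)-o,[610,91,75],diff_step=1e-3);print("free z",r.x,r.fun,o)
r=least_squares(lambda x:(vis(np.r_[x,75])-o),[610,91],diff_step=1e-3);print("z75",r.x,r.fun)
# second: combine with w3 handled by ray distance
ctr=r.x
# yaw from label box
ct=cv2.findContours((l==lab).astype(np.uint8),0,1)[0][0];ap=cv2.minAreaRect(ct);print(ap)
nrm=np.array([-.5,0,.866]);q0=np.r_[ctr,75]+6*nrm
def onface(px):
    o_,v=ray(c,px);return o_+v*((q0-o_)@nrm)/(v@nrm)
ys,xs=np.where(l==lab);x0,x1=xs.min()+6,xs.max()-6
for f in(min,max):
    E=[(x,f(ys[xs==x])) for x in range(x0,x1)];k=np.polyfit(*zip(*E),1)
    A,B=[onface((x,np.polyval(k,x))) for x in(x0,x1)];print("yaw deg",np.degrees(np.arctan2(-(B-A)[0],(B-A)[1])))
```

```text
tips model [[265.2, 218.3], [378.5, 218.1]]
[73, 72, 70, 64, 63, 63, 64, 63, 63, 63, 63, 63, 128, 212, 215, 220, 222, 224, 222, 221] [219, 220, 220, 219, 218, 217, 216, 205, 119, 64, 65, 65, 64, 64, 65, 65, 66, 68, 77, 77]
[68, 63, 63, 63, 63, 62, 62, 62, 61, 61, 62, 62, 93, 219, 217, 216, 216, 215, 216, 217] [223, 223, 222, 222, 221, 219, 218, 207, 87, 62, 63, 64, 63, 64, 63, 64, 64, 64, 64, 66]
[ 286   66   77   67 4086] [ 299  147   93   28 2471]
free z [609.96931387  90.63845953  66.29484178] [-9.29999771e-07 -6.34416594e-07 -6.82541810e-07] [323.73005384  99.19799315  63.92182726]
z75 [610.16997868  90.62849092] [ 5.19345412e-05 -3.14333146e-03  1.93415638e+00]
((344.8158264160156, 160.6302490234375), (26.809707641601562, 92.0715103149414), 89.02897644042969)
yaw deg 0.882689233490135
yaw deg 0.9386019390822345
```

>>> step_arm(
  series=[
    {"delta_pos": [1.5,0,0],"spin": -0.9},
    {"delta_pos": [2.5,0,0],"spin": 0},
    {"delta_pos": [2.5,0,0],"spin": 0},
    {"delta_pos": [1.6,0,0],"spin": 0},
    {"delta_pos": [1.0,0,1],"spin": 0},
    {"delta_pos": [0,0,2.5],"spin": 0},
    {"delta_pos": [0,0,2.5],"spin": 0},
    {"delta_pos": [0,0,1.3],"spin": 0},
  ],
)

```text
time: 9.65
position: [598.6, 88.7, 118.1]
eef_rot: [-0.007, 1.0, -0.0, -0.001]
contact_force: [0.7, -0.3, -1.1]
width: 0.646
finger_force: 20.0
```

>>> step_arm(
  squeeze=12,
  series=[
    {"delta_pos": [0,0,0],"spin": 0},
    {"delta_pos": [0,0,0],"spin": 0},
    {"delta_pos": [0,0,0],"spin": 0},
    {"delta_pos": [0,0,0],"spin": 0},
  ],
)

```text
time: 10.05
position: [600.3, 89.1, 121.3]
eef_rot: [-0.008, 1.0, 0.0, 0.001]
contact_force: [-0.0, -0.5, 0.4]
width: 0.652
finger_force: 12.0
```

>>> step_arm(
  series=[
    {"delta_pos": [0.2,0.05,0.7],"spin": 0},
    {"delta_pos": [0,0,0.5],"spin": 0},
    {"delta_pos": [0,0,0.3],"spin": 0},
    {"delta_pos": [0,0,0],"spin": 0},
    {"delta_pos": [0,0,0],"spin": 0},
  ],
)

```text
time: 10.55
position: [597.6, 89.5, 105.2]
eef_rot: [-0.008, 1.0, -0.0, -0.0]
contact_force: [0.7, -0.1, -1.5]
width: 0.652
finger_force: 12.0
```

>>> step_arm(
  series=[
    {"delta_pos": [0,0,0.1],"spin": 0},
    {"delta_pos": [0,0,0.1],"spin": 0},
    {"delta_pos": [0,0,0],"spin": 0},
  ],
)

```text
time: 10.85
position: [597.6, 89.5, 103.3]
eef_rot: [-0.008, 1.0, -0.0, -0.0]
contact_force: [-0.1, -0.9, -1.0]
width: 0.653
finger_force: 12.0
```

>>> step_arm(
  series=[
    {"delta_pos": [0,0,0.1],"spin": 0},
    {"delta_pos": [0,0,0.1],"spin": 0},
    {"delta_pos": [0,0,0],"spin": 0},
  ],
)

```text
time: 11.15
position: [597.3, 89.5, 101.2]
eef_rot: [-0.008, 1.0, -0.0, -0.0]
contact_force: [-3.5, 0.8, 3.2]
width: 0.652
finger_force: 12.0
```

>>> step_arm(
  series=[
    {"delta_pos": [0.05,0,0.12],"spin": 0},
    {"delta_pos": [0.05,0,0.13],"spin": 0},
    {"delta_pos": [0.05,0,0.13],"spin": 0},
    {"delta_pos": [0,0,0],"spin": 0},
  ],
)

```text
time: 11.55
position: [596.0, 89.5, 97.3]
eef_rot: [-0.008, 1.0, -0.0, -0.0]
contact_force: [-3.4, 0.5, 2.5]
width: 0.648
finger_force: 12.0
```

Run:
```python
from h import *
s=readout.read_state();print(s["time"],s["position"],s["contact_force"],s["wrist_torque"],s["finger_force"])
c=optics.capture("wrist");save(c,"w6")
f=cv2.resize(c["frame"][100:340,180:470],(725,600));cv2.imwrite("pics/w6b.png",f[:,:,::-1])
```

```text
11.55 [595.9523473   89.45121999  97.29429207] [-3.36945666  0.46619915  2.4748387 ] [0.03184547 0.60382787 0.0050087 ] 12.000134289264679
```

View pics/w6b.png

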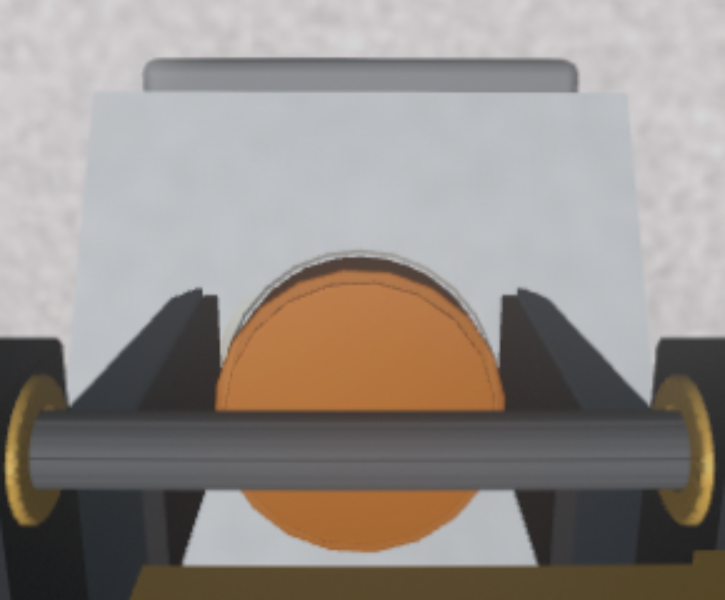

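The dish is centred over the recess mouth (362,400 in the crop) and turning lightly in the fingers at about 4 N. I'll keep going.

>>> step_arm(
  series=[
    {"delta_pos": [0.04,0,0.13],"spin": 0},
    {"delta_pos": [0.04,0,0.13],"spin": 0},
    {"delta_pos": [0.03,0,0.13],"spin": 0},
    {"delta_pos": [0,0,0],"spin": 0},
  ],
)

```text
time: 12.0
position: [595.1, 89.5, 93.5]
eef_rot: [-0.008, 1.0, -0.0, 0.0]
contact_force: [-2.6, -0.1, 1.3]
width: 0.655
finger_force: 12.0
```

>>> step_arm(
  series=[
    {"delta_pos": [0,0,0.13],"spin": 0},
    {"delta_pos": [0,0,0.13],"spin": 0},
    {"delta_pos": [0,0,0.13],"spin": 0},
    {"delta_pos": [0,0,0],"spin": 0},
  ],
)

```text
time: 12.4
position: [594.8, 89.5, 89.5]
eef_rot: [-0.008, 1.0, -0.0, -0.0]
contact_force: [-4.2, 1.0, 1.0]
width: 0.648
finger_force: 12.0
```

>>> step_arm(
  series=[
    {"delta_pos": [0,0,0.1],"spin": 0},
    {"delta_pos": [0,0,0.1],"spin": 0},
    {"delta_pos": [0,0,0],"spin": 0},
  ],
)

```text
time: 12.7
position: [595.1, 89.5, 87.6]
eef_rot: [-0.008, 1.0, 0.0, 0.0]
contact_force: [-4.1, 0.2, 0.4]
width: 0.655
finger_force: 12.0
```

>>> step_arm(
  series=[
    {"delta_pos": [0,0,0.08],"spin": 0},
    {"delta_pos": [0,0,0],"spin": 0},
  ],
)

```text
time: 12.9
position: [595.1, 89.5, 86.9]
eef_rot: [-0.008, 1.0, 0.0, 0.0]
contact_force: [-3.4, 0.6, 1.9]
width: 0.651
finger_force: 12.0
```

Run:
```python
from h import *
s=readout.read_state();print(s["time"],s["position"],s["contact_force"],s["wrist_torque"],s["finger_force"])
c=optics.capture("wrist");save(c,"w7")
f=cv2.resize(c["frame"][100:340,180:470],(725,600));cv2.imwrite("pics/w7b.png",f[:,:,::-1])
```

```text
12.9 [595.13215482  89.4630646   86.90109377] [-3.4232333   0.64587101  1.85869713] [0.01419014 0.59777612 0.00360764] 12.000157982110977
```

View pics/w7b.png

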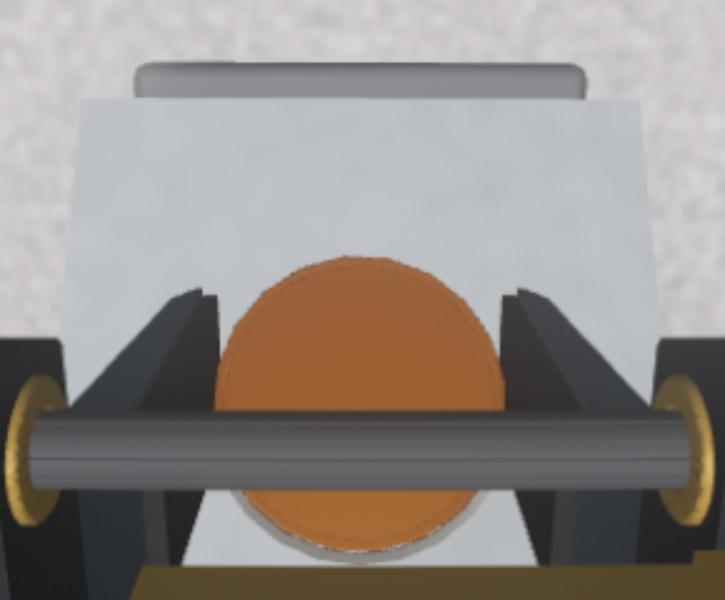

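>>> step_arm(
  series=[
    {"delta_pos": [0.02,0,0.08],"spin": 0},
    {"delta_pos": [0,0,0],"spin": 0},
  ],
)

```text
time: 13.15
position: [595.1, 89.5, 86.2]
eef_rot: [-0.008, 1.0, 0.0, 0.0]
contact_force: [-1.8, 0.2, 2.4]
width: 0.657
finger_force: 12.0
```

>>> step_arm(
  series=[
    {"delta_pos": [0.02,0,0.06],"spin": 0},
    {"delta_pos": [0,0,0],"spin": 0},
  ],
)

```text
time: 13.35
position: [595.1, 89.5, 85.7]
eef_rot: [-0.008, 1.0, 0.0, 0.0]
contact_force: [0.5, 0.0, 1.4]
width: 0.653
finger_force: 12.0
```

>>> step_arm(
  series=[
    {"delta_pos": [0,0,0.05],"spin": 0},
    {"delta_pos": [0,0,0],"spin": 0},
  ],
)

```text
time: 13.55
position: [594.9, 89.5, 85.1]
eef_rot: [-0.008, 1.0, 0.0, 0.0]
contact_force: [-0.6, -0.9, 1.4]
width: 0.652
finger_force: 12.0
```

>>> step_arm(
  series=[
    {"delta_pos": [0,0,0.05],"spin": 0},
    {"delta_pos": [0,0,0],"spin": 0},
  ],
)

```text
time: 13.75
position: [595.0, 89.5, 85.0]
eef_rot: [-0.008, 1.0, 0.0, 0.0]
contact_force: [-1.4, 0.2, 7.3]
width: 0.655
finger_force: 12.0
```

>>> step_arm(
  series=[
    {"delta_pos": [0,0,0.05],"spin": 0},
    {"delta_pos": [0,0,0],"spin": 0},
  ],
)

```text
time: 13.95
position: [595.1, 89.5, 84.8]
eef_rot: [-0.008, 1.0, 0.0, 0.0]
contact_force: [-3.3, -0.8, 11.9]
width: 0.653
finger_force: 12.0
```

Run:
```python
from h import *
s=readout.read_state();print(s["time"],s["position"],s["contact_force"],s["wrist_torque"],s["finger_force"])
c=optics.capture("wrist");save(c,"w8")
# compare amber outline with that of a seated dish
C=np.array([610.1,90.5,75]);a=np.linspace(0,2*np.pi,90)
m=amber(c)[1];b=c["frame"].copy()
for tilt,col in((30,(0,255,0)),(24,(0,0,255))):
    Rm=R.from_euler("y",-tilt,degrees=True).as_matrix()
    B=C+np.array([.866,0,.5])*30-Rm@[30,0,0]
    P=np.array([proj(c,Rm@[30*np.cos(t),30*np.sin(t),25]+B) for t in a]);print(tilt,P.min(0),P.max(0))
    cv2.polylines(b,[P.round().astype(int)],True,col,1)
print(amber(c)[0])
f=cv2.resize(b[100:340,180:470],(725,600));cv2.imwrite("pics/w8b.png",f[:,:,::-1])
```

```text
13.95 [595.11187854  89.47917806  84.79856853] [-3.27155476 -0.83261661 11.91109531] [-0.17041951  0.59295576  0.01318096] 12.006224244832993
30 [264.40695184 202.1704829 ] [382.37636217 321.31066455]
24 [263.16718746 204.72287293] [383.57301029 326.91775176]
[([265, 203, 117, 62, 5781], [323.3, 238.0]), ([277, 296, 93, 25, 1634], [323.2, 305.7])]
```

View pics/w8b.png

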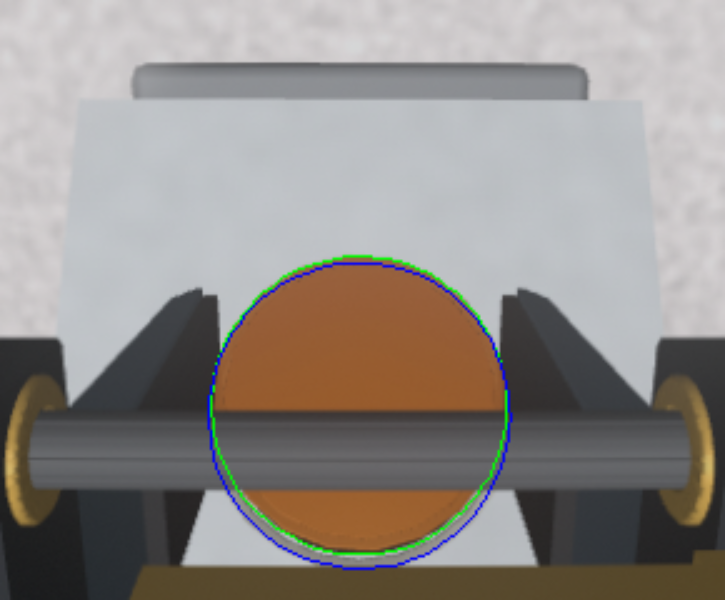

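The force jumped to 12 N, and the dish outline matches the 30° seated model (green). The dish is seated, so I'll ease off slightly, open and retreat.

>>> step_arm(
  hand=7.5,
  series=[
    {"delta_pos": [0,0,-0.05],"spin": 0},
    {"delta_pos": [0,0,0],"spin": 0},
    {"delta_pos": [0,0,0],"spin": 0},
    {"delta_pos": [0,0,0],"spin": 0},
    {"delta_pos": [0,0,0],"spin": 0},
  ],
)

```text
time: 14.5
position: [594.6, 89.5, 84.4]
eef_rot: [-0.008, 1.0, -0.0, -0.0]
contact_force: [-1.3, -0.1, 0.3]
width: 0.818
finger_force: 0.0
```

>>> step_arm(
  series=[
    {"delta_pos": [0,0,-0.5],"spin": 0},
    {"delta_pos": [0,0,-1],"spin": 0},
    {"delta_pos": [0,0,-2],"spin": 0},
    {"delta_pos": [0,0,-3],"spin": 0},
    {"delta_pos": [-2,0,-3],"spin": 0},
    {"delta_pos": [-3,0,-1],"spin": 0},
    {"delta_pos": [-3,0,0],"spin": 0},
    {"delta_pos": [-1.5,0,0],"spin": 0},
  ],
)

```text
time: 15.3
position: [692.0, 90.9, 191.4]
eef_rot: [-0.008, 1.0, 0.0, 0.001]
contact_force: [-0.1, -0.1, -1.1]
width: 0.822
finger_force: 0.0
```

>>> step_arm(
  series=[
    {"delta_pos": [0,0,0],"spin": 0},
    {"delta_pos": [0,0,0],"spin": 0},
    {"delta_pos": [0,0,0],"spin": 0},
  ],
)

```text
time: 15.6
position: [688.7, 90.9, 189.7]
eef_rot: [-0.008, 1.0, -0.0, -0.0]
contact_force: [0.1, -0.4, 0.0]
width: 0.824
finger_force: 0.0
```

Run:
```python
from h import *
s=readout.read_state();print(s["time"],s["position"],s["contact_force"])
c=optics.capture("wrist");C=np.array([610.1,90.5,75]);a=np.linspace(0,2*np.pi,90);b=c["frame"].copy()
for tilt,col in((30,(0,255,0)),(24,(0,0,255))):
    Rm=R.from_euler("y",-tilt,degrees=True).as_matrix();B=C+np.array([.866,0,.5])*30-Rm@[30,0,0]
    P=np.array([proj(c,Rm@[30*np.cos(t),30*np.sin(t),25]+B) for t in a]);print(tilt,P.min(0),P.max(0))
print(amber(c)[0])
x,y=P.mean(0).astype(int);f=cv2.resize(b[max(0,y-90):y+90,x-120:x+120],(800,600));cv2.imwrite("pics/w9b.png",f[:,:,::-1])
```

```text
15.6 [688.72060664  90.90088305 189.68253039] [ 0.06686076 -0.36533725  0.01888842]
30 [282.82075931  47.79172804] [363.98143427 118.03970201]
24 [282.2132402  45.4750678] [364.55252411 121.42951735]
[([284, 46, 79, 83, 5240], [323.2, 86.4]), ([267, 326, 48, 16, 436], [286.8, 333.3])]
```

View pics/w9b.png

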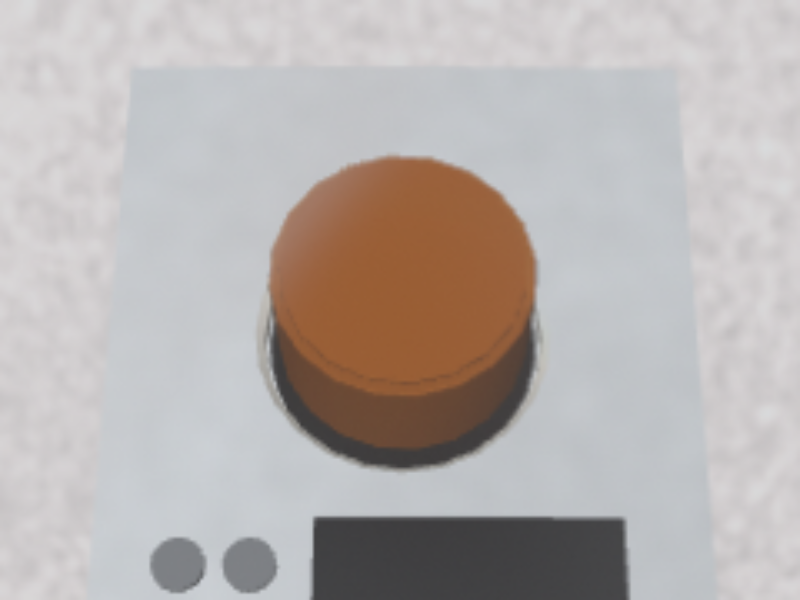

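The dish lies in the recess, resting towards the downhill side with the floor visible on the uphill side. I'll check numerically that it is flat.

Run:
```python
from h import *
c=optics.capture("wrist");f=c["frame"].astype(int)
print("rows",[(r,f[r,323].tolist()) for r in list(range(43,49))+list(range(114,142))])
C=np.array([610.1,90.5,75]);ez=np.array([-.5,0,.866]);ex=np.array([.866,0,.5])
for tilt,u in((30,0),(30,-2),(30,-3),(27,-3),(24,-3),(24,-5)):
    Rm=R.from_euler("y",-tilt,degrees=True).as_matrix();B=C+ex*(30+u)-Rm@[30,0,0]
    g=lambda x,z:proj(c,B+Rm@[x,0,z])[1].round(1)
    print(tilt,u,"top",g(-30,25),"toplow",g(30,25),"base",g(30,0),"wall",proj(c,C+ex*33+4*ez)[1].round(1))
```

```text
rows [(43, [195, 198, 202]), (44, [186, 182, 179]), (45, [167, 133, 114]), (46, [157, 103, 71]), (47, [155, 100, 68]), (48, [155, 100, 67]), (114, [111, 75, 53]), (115, [106, 74, 53]), (116, [106, 73, 51]), (117, [106, 73, 53]), (118, [106, 73, 53]), (119, [107, 73, 53]), (120, [107, 73, 53]), (121, [106, 73, 53]), (122, [105, 73, 53]), (123, [105, 72, 53]), (124, [105, 72, 53]), (125, [105, 72, 54]), (126, [104, 72, 55]), (127, [105, 73, 55]), (128, [104, 72, 54]), (129, [71, 63, 59]), (130, [63, 60, 61]), (131, [63, 61, 61]), (132, [63, 61, 61]), (133, [63, 61, 62]), (134, [65, 64, 63]), (135, [147, 144, 141]), (136, [185, 186, 188]), (137, [194, 198, 201]), (138, [194, 198, 201]), (139, [194, 197, 202]), (140, [193, 197, 201]), (141, [193, 197, 200])]
30 0 top 47.7 toplow 117.9 base 133.5 wall 134.8
30 -2 top 45.5 toplow 115.4 base 131.2 wall 134.8
30 -3 top 44.4 toplow 114.2 base 130.0 wall 134.8
27 -3 top 43.1 toplow 115.8 base 130.0 wall 134.8
24 -3 top 42.0 toplow 117.5 base 130.0 wall 134.8
24 -5 top 39.8 toplow 115.0 base 127.7 wall 134.8
```

The top edge (44.8), lower top edge (about 113.5) and base (128.9) match a flat 30° dish resting against the downhill wall (44.4, 114.2, 130.0).

```bash
python3 -c "
from cell import hand_in
print(hand_in())"
```

```text
the job is handed in; nothing more can be done
None
```

The amber round dish is lying flat and right way up in the white stand's round recess, resting against its lower wall; I let go, moved the arm clear and handed the job in at about 16 s, with grip readings up to 20 N and pushes on the stand up to about 12 N.

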